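# Re-lamp the stall's caged lamp

## Robot

A 6-joint arm with a two-finger parallel gripper is mounted at the origin on the work surface. World frame = base frame: x ahead of the robot, y to its left, z up, the work surface at z = 0. Lengths are in m, angles in rad, forces in N, time in s.
With the tool pointing down it reaches from about 0.25 to 0.725 m from the base axis. Payload 4 kg.
Tool frame: the origin (TCP) lies on the centre line of the jaws, within the pads' length; the fingertips stand tip_reach ahead of it and the grasp point (between the pads) lies 5 mm behind it (tip_reach is the distance from the TCP to the fingertips, in m); z points along the fingers, y is the direction in which the jaws open and shut (so a half turn about z gives the same grasp; the last joint's range is limited). The gripper opens to 85 mm and grips with 20 to 120 N. Pads are 22 mm wide; open, the fingers measure 114 mm over their backs; the gripper's body (76 mm by 85 mm) begins 54 mm behind the grasp point. The pads swing forward as they close: fully open they stand 13 mm farther back than shut.
Start: joints at [1.241, 0.241, 0.005, 1.335, 0, 1.571], TCP at [0.162, 0.473, 0.245] pointing down, gripper open.
Joint ranges: [-2.72, 2.72], [-1.05, 1.87], [-1.09, 1.28], [-1.99, 2.15], [-1.42, 1.44], [-3.14, 3.14]. Speed limits (rad/s): [2.79, 2.79, 3.14, 3.14, 3.14, 3.14].

## Interface

Orientations are given as a unit quaternion [x, y, z, w].
In Python, from workcell import * gives the robot as it stands.
- The arm moves only by the tool arm_command, never from a script. Its arguments are lists of equal length, an entry for each row: "translation": the shift along the tool's x, y, z in cm, a list of three; "turn": the turn about the tool's z in rad; "hand": the closure, from 0 (fully open) to 1 (shut). In form: {"translation": [[x, y, z], ...], "turn": [turn, ...], "hand": [hand, ...]}. A call has 1 to 5 rows; each row is the pose to reach, as a shift and turn from the pose commanded when the call began, along the tool's axes at that moment; what a row does not reach only later rows make up. A row lasts 1/12 s, in which the tool goes at most 41.7 mm and 7.16 degrees, less where a joint would pass 70% of its speed; a pose out of reach is approached as far as the arm can. A call with a gripper value outside its range is refused whole. The fingers move at their own pace and stop on an object; the grip force is fixed at half the most. Time passes only in rows, so rows that repeat a pose let the fingers close. It gives the time, the measured TCP pose, the force and the opening at its end, in the units of the state.
- get_obs(): the state, without advancing time (a new reading comes with each control period).
- camera(name): name is "scene" or "top"; returns (picture, depth): 400x640x3 uint8, red, green, blue; 400x640 float32, m along the optical axis (not along the pixel's ray), 0 where there is no reading.
- camera_info(name): a dict with "mtx" (3x3 intrinsics, pixels), "dist_coeffs" ([k1, k2, p1, p2, k3] as OpenCV has them; the pictures are not rectified), "world_to_cam" (4x4, takes a point from world to camera coordinates). Camera axes: x right, y down, z forward; pixel columns grow to the right and rows downward; lengths in m; the calibration is good to about 2 mm. A picture is of the moment at which its call begins. camera_info takes no time and is no camera call.
- job_done(): hands the job in, once; it reports no verdict.
Trained networks look in the newest picture that a camera, given by its name, has taken for a name from the list of things; names that differ only in an ending like _2 or _b are one class to them, and where a whole thing is asked for, a point or a joint stands for the part that bears it (a point fixed in the world has none). Each returns a list of dicts, best first, with "conf" (0 to 1); they miss things now and then, are a little off and sometimes report something else, mostly with a low value. They report only what shows in the picture. A call takes as long as a camera call. They do not tell look-alikes from the thing itself.
- search_frame(camera, name): "location" ([row, column] in pixels, amid what is visible of it).
- spot_point(camera, name): "location" ([row, column] in pixels: a listed point, or the origin of a listed thing).
The state is a dict: "clock": time; "joint_pos": joint angles; "joint_vel": joint speeds; "tau": joint torques, N m; "eef_pos": TCP position; "tool_rot": TCP orientation; "ft_force": force on the tool from outside, world axes, zero at the start; "ft_torque": the same for the moment, N m; "grip_width": finger opening in m.
Only numpy, scipy, OpenCV 4.12 (cv2) and the standard library are available. Lean on these libraries where they do the work, as an engineer would, in place of code of your own. Each camera call takes 0.05 s, during which the arm holds its last target. There are 200 camera calls.

## Task

The caged lamp on our stall needs its new bulb: lift the wire cage off it and hang the cage by its bail on the long arm of the hook stand, then take the round bayonet bulb (not the candle, not the flared reflector) out of the carrier, push it into the lampholder against the sprung contacts and turn it a quarter turn clockwise, seen from above, until it is fully home. Finish while still holding the bulb there, seated, so that I can switch on and check it before you let go. Leave everything else on the table where it is.

Things in the scene. Friction and masses are not known exactly. Their poses are not given: they have to be found in the camera images.
- lamp: Table lamp, fixed: grey steel base 130 mm across and 14 mm thick, a hub 86 mm across and 20 mm high in its middle, a white upright lampholder on it (38 mm across at most). Origin: centre of the underside; z up. The holder's rim has two slots for a bulb's pins, on the lamp's +x and -x sides (a small switch on the base lies on -x); two notches under the rim lie on its y axis.
- lamp_mouth (a point): Centre of the lampholder's mouth (top of its rim), 80 mm above the lamp's origin, axes of the lamp. Bore 23.8 mm, rim 6 mm thick and 34 mm across. To pass under the rim when turned, the bulb's underside must be 14.2 mm or more below this point (15 to 17 is good, 18 the lowest it can go); locked up in the notches (2 mm deep) it is 12.2 mm below.
- lamp_slot (a point): Mouth of the +x pin slot, 13.5 mm out along the lamp's x from point lamp_mouth; 4.7 mm wide at the bore. It has a twin on the -x side; a bulb goes in with its pins along the lamp's x, either way round. Under the rim the pins can turn only clockwise seen from above: 90 degrees to the notches, a stop about 98 degrees on.
- contacts (a joint): Sprung contact plate in the lampholder: 0 when free, its top then 9 mm below the mouth, growing to 0.009 m as the bulb pushes it down. It pushes back with 3.6 N at first touch, rising 0.6 N per mm to 9 N. About 0.003 m with the bulb locked in the notches.
- cage: Loose wire cage, 110 g, standing over the lampholder on the lamp's base at the start: bottom hoop 104 mm across, tapering to 68 mm at 130 mm height, with a wire bail over the top. Origin: centre of the bottom; z up. Lift it at least 75 mm straight up to clear the lampholder; it reaches 195 mm below the bail's grip.
- cage_bail (a point): Centre of the bail's grip sleeve (black, round, 10 mm thick, 46 mm long), 195 mm above the cage's origin, axes of the cage. The bail is an arch in the cage's y-z plane, 77 mm across; the sleeve is its straight top and lies along y. The arch is open from the cage's top hoop up to the sleeve: 58 mm high.
- hookstand: Counter hook stand, fixed: base plate 150 x 110 x 12 mm, post 14 mm thick and 260 mm high, and an arm of 8 mm round bar running 118 mm level from the post along the stand's -x, its axis 255 mm above the table, the end then turned up by 18 mm. A short rear arm carries carded key rings. Origin: on the post's axis, on the table; z up.
- hook_seat (a point): Top of the level arm, 70 mm from the post's axis, 259 mm above the table, where the bail should hang across the arm: its sleeve along the stand's y, the sleeve's axis 5 mm above this point. Axes of the stand: the arm lies along x with its free end at -x; 48 mm from here it bends up; its tip is 60 mm from here, 277 mm above the table.
- carrier: Cardboard bulb carrier, fixed: 70 x 224 x 30 mm, long side along its y, with three holes in a row 76 mm apart, floor 8 mm above the table. Each is 24.6 mm square with 5 mm wide slots along the carrier's y, so the bayonet bulb stands with its pins along the long side. Three bulbs stand in the holes cap down, in any order. Origin: centre of the underside.
- globe: The bulb to fit: round LED bulb, 83 mm tall, 45 mm across, 60 g, grey neck, 22 mm bayonet cap, standing cap down in one of the carrier's holes. Origin: centre of the cap's underside; z up towards the dome. Two steel pins 2.4 mm thick stand out along its x and -x, 7 mm above the origin, reaching 14 mm from the axis.
- globe_grip (a point): Middle of the round bulb's 45 mm wide straight belt, the place to grip: on its axis, 58 mm above its origin; the belt runs from 49 to 68 mm. Below it the bulb narrows to 25 mm at 24 mm height.
- candle: Bystander: candle-shaped screw-cap bulb, 99 mm tall, 35 mm across, pointed, in another hole of the carrier. Origin: underside of its cap.
- reflector: Bystander: reflector screw-cap bulb, 66 mm tall, flaring to a flat top 50 mm across, in the third hole. Origin: underside of its cap.
- stapler: Bystander: green stapler 125 x 30 x 51 mm lying on the table.
- phone: Bystander: black phone 73 x 150 x 8 mm lying on the table.
- tin: Bystander: round sticker tin 86 mm across, 22 mm high.
- marker: Bystander: marker pen 130 mm long, 13 mm thick, lying on the table.
- figure: Bystander: blue vinyl monster figure, 134 mm tall, about 80 mm across with its tail.
Things that resemble listed ones, but are neither listed nor needed, are in the scene too. Leave any yellow look-alike of the globe alone. Leave any pink look-alike of the lamp alone.

How it is judged:
On the way, in this order (a step that is already met when the one before it is completed fails the run):
1. the cage hangs by its bail on the hook stand's arm, let go (contact force between cage and hookstand above 0.4 N and horizontal distance between cage_bail and hook_seat below 0.06 m and z of cage_bail in the frame of hook_seat above 0 m and height (world z) of cage above 0.05 m and contact force between the fingers and cage below 0.1 N), for 0.3 s.
2. the round bulb is pushed down in the lampholder, pins in line with the slots, far enough to turn (z of globe in the frame of lamp_mouth below -0.0135 m and horizontal distance between globe and lamp_mouth below 0.004 m and angle between the x axis of globe and the x axis of lamp, either way round below 0.4 rad), for 0.02 s.
At the end, for the whole second after the job is handed in: Round bulb in the lampholder: cap 10.5 mm or more below the mouth, within 4 mm of its axis and 7 degrees of upright, turned 75 degrees or more, contacts pressed 1.5 mm or more, at rest, gripped with over 2 N; cage hangs on the arm within 60 mm of the marked point, clear of table and fingers (all of step 1 and z of globe in the frame of lamp_mouth below -0.0105 m and horizontal distance between globe and lamp_mouth below 0.004 m and angle between the x axis of globe and the x axis of lamp, either way round above 1.31 rad and angle between globe's own z axis and vertical below 0.12 rad and value of joint contacts above 0.0015 m and contact force between the fingers and globe above 2 N and linear speed of globe below 0.02 m/s); the arm keeps its last pose, push and grip.
It fails at once if the candle or the reflector bulb is disturbed (moved by more than 25 mm) (distance of any of candle, reflector from where it was at the start of the episode above 0.025 m).
It fails at once if the stapler, phone, tin, marker or figure is disturbed (moved by more than 25 mm) (distance of any of stapler, phone, tin, marker, figure from where it was at the start of the episode above 0.025 m).
It also fails if it takes over 64 s, if anything falls off the work surface, if the arm or the gripper's body presses on something with over 40 N, if the wrist force passes 120 N, or if a joint passes its speed limit or range.

## Working session

There is one attempt and no reset: what is moved stays moved. The work goes in short steps, Python scripts to look and compute and a tool call to move; the robot and the scene stay as the last step left them, time stands still between calls to the robot, and variables do not carry over. Pictures are saved under pics/ and viewed, about 8 in all and at most 12, crops included, and the job is handed in when it is done.

Besides the shell and the picture viewer there is one more tool, called as name([rows], argument=value, ...), one row to a line, values as JSON. arm_command: Moves the arm, as the interface text tells. Its arguments: {"type":"object","properties":{"translation":{"type":"array","items":{"type":"array","items":{"type":"number"}}},"turn":{"type":"array","items":{"type":"number"}},"hand":{"type":"array","items":{"type":"number"}}},"required":["translation","turn","hand"]}

```bash
mkdir -p pics
cat > h.py <<'E'
from workcell import *
import numpy as np, cv2
def ray(cam,rc):
    i=camera_info(cam);K=np.array(i["mtx"]);d=np.array(i["dist_coeffs"]);T=np.array(i["world_to_cam"])
    p=cv2.undistortPoints(np.array([[[rc[1],rc[0]]]],float),K,d)[0,0]
    R=T[:3,:3];o=-R.T@T[:3,3];return o,R.T@np.array([p[0],p[1],1.])
def atz(cam,rc,z):
    o,v=ray(cam,rc);return o+v*(z-o[2])/v[2]
def atd(cam,rc,dep):
    o,v=ray(cam,rc);return o+v*dep
def proj(cam,P):
    i=camera_info(cam);T=np.array(i["world_to_cam"])
    q,_=cv2.projectPoints(np.atleast_2d(np.array(P,float)),cv2.Rodrigues(T[:3,:3])[0],T[:3,3],np.array(i["mtx"]),np.array(i["dist_coeffs"]))
    return q[:,0,::-1]
def cloud(cam,dep):
    i=camera_info(cam);K=np.array(i["mtx"]);T=np.array(i["world_to_cam"])
    h,w=dep.shape;u,v=np.meshgrid(np.arange(w),np.arange(h))
    p=cv2.undistortPoints(np.stack([u,v],-1).reshape(-1,1,2).astype(float),K,np.array(i["dist_coeffs"]))[:,0]
    c=np.c_[p,np.ones(len(p))]*dep.reshape(-1,1)
    return ((c-T[:3,3])@T[:3,:3]).reshape(h,w,3)
def tri(a,b):
    (o1,v1),(o2,v2)=ray("scene",a),ray("top",b)
    A=np.c_[v1,-v2];s=np.linalg.lstsq(A,o2-o1,rcond=None)[0]
    p,q=o1+s[0]*v1,o2+s[1]*v2;return (p+q)/2,np.linalg.norm(p-q)
E
python3 - <<'E'
from h import *
np.set_printoptions(precision=4,suppress=True)
for c in("scene","top"):
    im,d=camera(c);cv2.imwrite(f"pics/{c}0.png",im[:,:,::-1]);np.save(c+"0.npy",d);np.save(c+"im0.npy",im)
    T=np.array(camera_info(c)["world_to_cam"]);print(c,-T[:3,:3].T@T[:3,3],camera_info(c)["mtx"])
    for n in["lamp","lamp_mouth","lamp_slot","cage","cage_bail","hookstand","hook_seat","carrier","globe","globe_grip","candle","reflector"]:
        print(n,[(np.round(x["location"],1).tolist(),round(x["conf"],2)) for x in spot_point(c,n)[:3]])
print(get_obs())
E
```

```text
scene [ 0.9883 -0.5603  0.8055] [[404.1887   0.     319.6565]
 [  0.     404.1887 198.9565]
 [  0.       0.       1.    ]]
lamp [([221.1, 341.0], 0.91), ([162.3, 325.3], 0.6)]
lamp_mouth [([201.2, 345.6], 0.79), ([144.3, 324.6], 0.57)]
lamp_slot [([143.1, 322.7], 0.97), ([221.2, 343.0], 0.73), ([201.0, 346.3], 0.69)]
cage [([218.4, 338.0], 0.83), ([278.8, 382.8], 0.72)]
cage_bail [([161.5, 346.5], 0.65)]
hookstand [([198.0, 436.2], 0.98), ([290.2, 213.8], 0.73)]
hook_seat [([113.6, 427.4], 0.9)]
carrier [([296.9, 250.8], 0.64), ([291.5, 212.6], 0.57)]
globe [([326.3, 167.6], 0.77), ([289.6, 182.9], 0.76), ([310.1, 216.8], 0.6)]
globe_grip [([309.4, 160.9], 0.98), ([273.4, 173.2], 0.84), ([290.4, 210.5], 0.67)]
candle [([291.0, 249.1], 0.56)]
reflector [([278.8, 280.1], 0.77)]
top [ 0.2877 -0.0132  1.2383] [[436.2185   0.     329.5143]
 [  0.     436.2185 200.2348]
 [  0.       0.       1.    ]]
lamp [([226.1, 292.3], 0.86)]
lamp_mouth [([220.4, 288.6], 0.67), ([313.4, 232.1], 0.66)]
lamp_slot [([214.4, 284.7], 0.84), ([307.7, 234.0], 0.65)]
cage [([220.8, 291.4], 0.63), ([152.4, 309.
[... 171 characters left out ...]
]
globe [([218.0, 431.7], 0.74), ([251.2, 445.5], 0.74), ([230.6, 467.4], 0.74)]
globe_grip [([213.7, 440.3], 0.8), ([225.3, 478.8], 0.76)]
candle [([210.7, 406.5], 0.63), ([155.7, 361.3], 0.51)]
reflector [([211.4, 406.9], 0.62)]
{'clock': 1.3, 'joint_pos': array([ 1.241 ,  0.2406,  0.005 ,  1.3352, -0.    ,  1.5708]), 'joint_vel': array([ 0.0005, -0.0009,  0.0011, -0.    , -0.0012, -0.0026]), 'tau': array([  0.0001, -37.222 ,  25.2688,   0.0013,  -0.    ,  -0.    ]), 'eef_pos': array([0.1619, 0.473 , 0.2453]), 'tool_rot': array([ 0.1641,  0.9864, -0.    ,  0.    ]), 'ft_force': array([0.1344, 0.3983, 0.6684]), 'ft_torque': array([0.052 , 0.0077, 0.0199]), 'grip_width': 0.08516835486607775}
```

View pics/scene0.png

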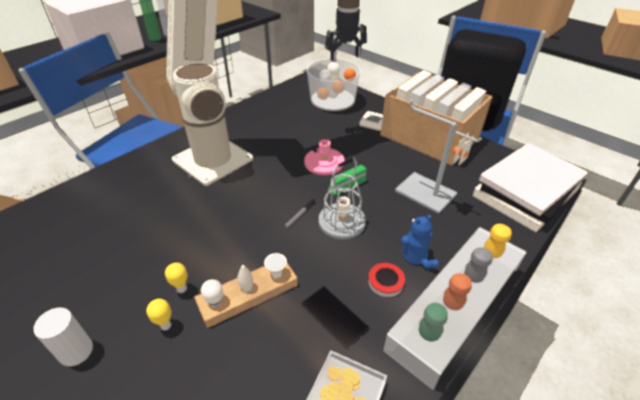

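View pics/top0.png

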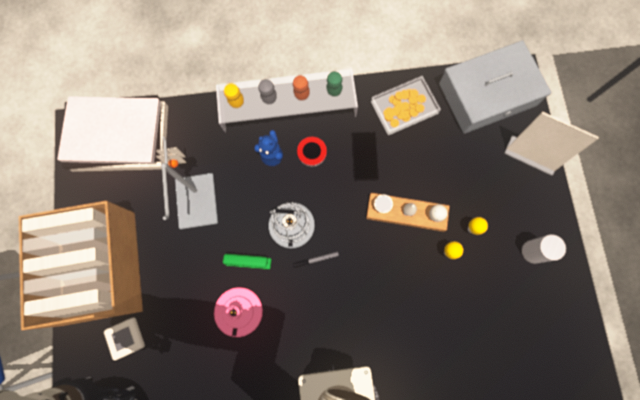

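The scene view shows the lamp with its cage at (220,342), the hook stand at (190,430), and the carrier at (290,245), with the globe at its left end at (292,212). In the top view the lamp is at (225,291), the stand base at (200,197), the long arm at about x=165, and the globe at (213,438). Next I'll measure from depth.

Run:
```python
from h import *
np.set_printoptions(precision=4,suppress=True,linewidth=150)
ims=[np.load(f"{c}im0.npy") for c in("scene","top")];D={c:np.load(c+"0.npy") for c in("scene","top")}
C={c:cloud(c,D[c]) for c in D};P=np.concatenate([C[c][D[c]>0] for c in C])
s=np.concatenate([np.full((D[c]>0).sum(),i) for i,c in enumerate(C)])
# carrier: top z~.03
def box(x0,x1,y0,y1,z0,z1,k=None):
    m=(P[:,0]>x0)&(P[:,0]<x1)&(P[:,1]>y0)&(P[:,1]<y1)&(P[:,2]>z0)&(P[:,2]<z1)
    if k is not None:m&=s==k
    return P[m]
a=atz("top",[190,365],.03);b=atz("top",[235,455],.03);print("carrier box",a,b)
q=box(b[0],a[0],b[1],a[1],.022,.036,1);r=cv2.minAreaRect((q[:,:2]*1000).astype(np.float32));print("carrier",r,len(q))
for rc in([204,384],[211,410],[213,438]):
    p=atz("top",rc,.07)
    for k in(0,1):
        t=box(p[0]-.035,p[0]+.035,p[1]-.035,p[1]+.035,.04,.15,k);print(rc,k,len(t),t[:,2].max() if len(t) else 0,np.median(t,0),t.min(0),t.max(0))
L=atz("top",[225,291],.014);print("lamp approx",L)
t=box(L[0]-.09,L[0]+.09,L[1]-.09,L[1]+.09,.009,.02,1);print("lampbase",cv2.minEnclosingCircle((t[:,:2]*1000).astype(np.float32)),len(t))
for k in(0,1):
    t=box(L[0]-.07,L[0]+.07,L[1]-.07,L[1]+.07,.185,.24,k);print("sleeve",k,len(t),t.mean(0) if len(t) else 0)
    if len(t)>5:
        print(cv2.minAreaRect((t[:,:2]*1000).astype(np.float32)))
H=atz("top",[200,197],.012);print("H",H)
t=box(H[0]-.1,H[0]+.1,H[1]-.1,H[1]+.1,.006,.018,1);print("hbase",cv2.minAreaRect((t[:,:2]*1000).astype(np.float32)),len(t))
for k in(0,1):
    t=box(H[0]-.25,H[0]+.25,H[1]-.2,H[1]+.1,.235,.3,k);print("arm",k,len(t),t.min(0),t.max(0));
    if len(t)>5:
        m,e=cv2.PCACompute(t.astype(np.float32),None);print(m,e[0])
def crop(i,r0,r1,c0,c1,f,gain=1.3):
    return cv2.resize(np.clip(ims[i][r0:r1,c0:c1,::-1]*gain,0,255).astype(np.uint8),None,fx=f,fy=f,interpolation=cv2.INTER_CUBIC)
A=crop(1,185,265,250,330,5);B=crop(0,140,240,310,390,5)[:400];B=cv2.resize(B,(400,400)) if B.shape[0]!=400 else B
C1=crop(1,90,240,150,250,2);C2=crop(0,80,210,380,480,2);
out=np.zeros((600,800,3),np.uint8);out[:400,:400]=A;B=crop(0,150,240,310,390,5);B=B[:450,:400];out[:450,400:800]=B
cv2.imwrite("pics/c1.png",out)
out=np.zeros((600,800,3),np.uint8);a=crop(1,95,235,150,250,4);out[:560,:400]=a;b=crop(0,90,220,380,480,4);out[:520,400:]=b;cv2.imwrite("pics/c2.png",out)
```

```text
carrier box [ 0.5711 -0.1503  0.03  ] [ 0.4117 -0.3805  0.03  ]
carrier ((494.58831787109375, -261.3211669921875), (224.51036071777344, 71.3830795288086), 73.25357818603516) 1322
[204, 384] 0 354 0.0801303809638513 [ 0.5203 -0.1945  0.0765] [ 0.4907 -0.2154  0.0402] [ 0.5411 -0.1667  0.0801]
[204, 384] 1 252 0.07971407627011515 [ 0.5158 -0.1887  0.0741] [ 0.4929 -0.2136  0.0669] [ 0.5421 -0.1658  0.0797]
[211, 410] 0 283 0.10896834201126669 [ 0.503  -0.269   0.0756] [ 0.4833 -0.2808  0.0403] [ 0.5117 -0.2491  0.109 ]
[211, 410] 1 135 0.1083185033010942 [ 0.4901 -0.2564  0.0791] [ 0.4779 -0.2761  0.0434] [ 0.5104 -0.2447  0.1083]
[213, 438] 0 435 0.09519563535677855 [ 0.4828 -0.3412  0.085 ] [ 0.4539 -0.359   0.0411] [ 0.4956 -0.3149  0.0952]
[213, 438] 1 237 0.09251604939775289 [ 0.4704 -0.3294  0.0841] [ 0.4502 -0.3534  0.0556] [ 0.4939 -0.3115  0.0925]
lamp approx [0.5001 0.071  0.014 ]
lampbase ((478.4521484375, 85.61727905273438), 90.8570327758789) 895
sleeve 0 107 [0.5013 0.0637 0.2086]
((501.7690734863281, 67.07205200195312), (73.95479583740234, 9.055906295776367), 76.94834899902344)
sleeve 1 104 [0.5004 0.0689 0.2093]
((501.10357666015625, 70.30577850341797), (74.14453125, 9.159076690673828), 77.69175720214844)
H [0.607  0.3319 0.012 ]
hbase ((605.3825073242188, 329.2394104003906), (175.82981872558594, 180.11126708984375), 89.35028076171875) 1802
arm 0 264 [0.506  0.3245 0.235 ] [0.7166 0.3397 0.2773]
[[0.6065 0.3317 0.2522]] [ 0.9906  0.0262 -0.1341]
arm 1 298 [0.5042 0.3293 0.2351] [0.7137 0.3424 0.2771]
[[0.5984 0.335  0.2536]] [ 0.9916  0.0241 -0.1271]
```

View pics/c1.png

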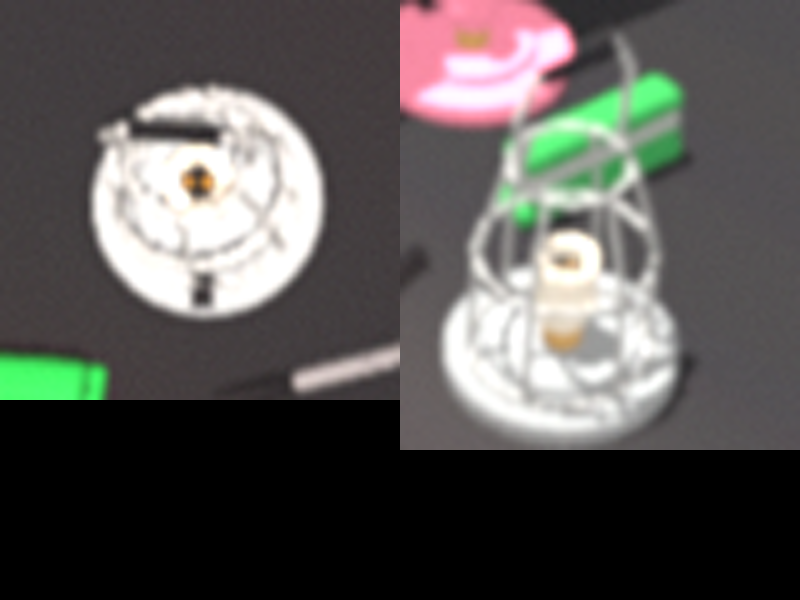

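View pics/c2.png

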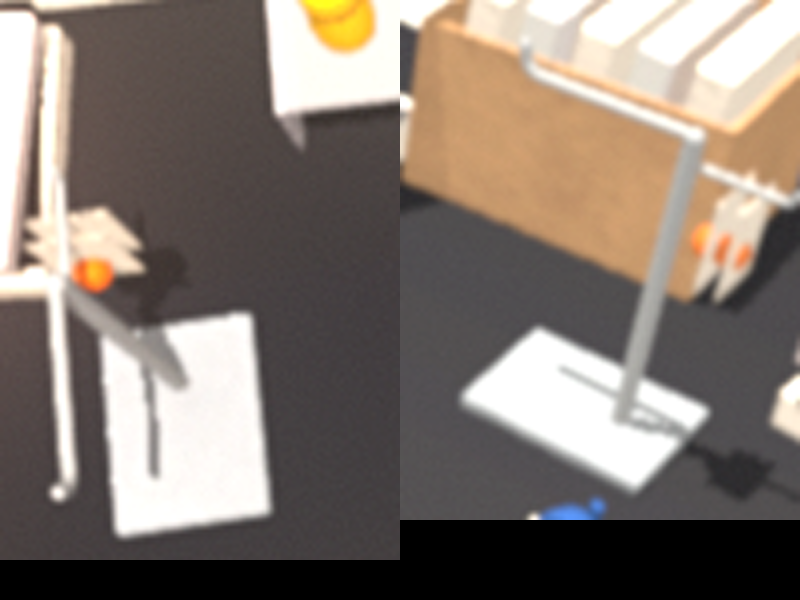

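The crops show the black sleeve over the lamp, the switch on the robot side (lamp +x pointing roughly along world +x), and the long hook arm pointing toward the robot with its tip turned up. I'll refine the line fits and then move.

```bash
cat >> h.py <<'E'
def go(p,yaw=None):
    "print tool-frame shift (cm) and turn to bring the TCP to p with tool x at yaw (deg)"
    from scipy.spatial.transform import Rotation as Ro
    o=get_obs();R=Ro.from_quat(o["tool_rot"]).as_matrix()
    y0=np.degrees(np.arctan2(R[1,0],R[0,0]));t=R.T@(np.array(p)-o["eef_pos"])*100
    tu=0 if yaw is None else -np.radians((yaw-y0+180)%360-180)
    print("shift",np.round(t,2),"turn",round(tu,3),"yaw0",round(y0,1),"rows",np.ceil(max(np.linalg.norm(t)/4.17,abs(tu)/.125)),"tool z",R[:,2].round(3))
E
python3 - <<'E'
from h import *
import workcell
np.set_printoptions(precision=4,suppress=True,linewidth=150)
print([n for n in dir(workcell) if not n.startswith('_')],getattr(workcell,"tip_reach",None))
D={c:np.load(c+"0.npy") for c in("scene","top")};C={c:cloud(c,D[c])[D[c]>0] for c in D}
def line(t):
    vx,vy,x0,y0=cv2.fitLine((t[:,:2]).astype(np.float32),cv2.DIST_HUBER,0,.002,.002).ravel();return np.degrees(np.arctan2(vy,vx)),t.mean(0),len(t)
for c in C:
    P=C[c]
    t=P[(np.hypot(P[:,0]-.501,P[:,1]-.068)<.06)&(P[:,2]>.203)&(P[:,2]<.23)];print(c,"sleeve",line(t),t.min(0),t.max(0))
    t=P[(P[:,0]>.52)&(P[:,0]<.63)&(abs(P[:,1]-.334)<.03)&(P[:,2]>.24)&(P[:,2]<.275)];print("arm",line(t),t[:,2].max())
    t=P[(P[:,0]<.52)&(P[:,0]>.49)&(abs(P[:,1]-.334)<.03)&(P[:,2]>.262)&(P[:,2]<.285)];print("tip",t.mean(0),len(t))
    t=P[(P[:,0]>.6)&(P[:,0]<.68)&(abs(P[:,1]-.334)<.03)&(P[:,2]>.1)&(P[:,2]<.235)];print("post",t.mean(0),t.min(0),t.max(0),len(t))
    t=P[(np.hypot(P[:,0]-.5,P[:,1]-.071)<.03)&(P[:,2]>.076)&(P[:,2]<.088)];print("rim",t.mean(0),t.min(0),t.max(0),len(t))
    t=P[(np.hypot(P[:,0]-.5,P[:,1]-.071)<.072)&(P[:,2]>.009)&(P[:,2]<.019)];print("base",(t.min(0)+t.max(0))/2,t.max(0)-t.min(0),len(t))
print("rim px",atz("top",[221.2,289.4],.08),"switch",atz("top",[243,290.6],.018))
go([.499,.081,.33],77)
E
```

```text
['Unreachable', 'camera', 'camera_info', 'get_obs', 'job_done', 'search_frame', 'spot_point', 'tip_reach'] 0.014
scene sleeve (np.float32(77.40086), array([0.5017, 0.0643, 0.2127]), 83) [0.4926 0.0371 0.204 ] [0.5098 0.0956 0.2172]
arm (np.float32(1.3248961), array([0.5769, 0.3312, 0.2567]), 125) 0.2609824554694025
tip [0.5101 0.3296 0.2706] 18
post [0.6529 0.3302 0.1836] [0.6312 0.3073 0.1007] [0.6792 0.361  0.2345] 383
rim [0.5035 0.0683 0.0804] [0.4843 0.0517 0.0767] [0.5175 0.0876 0.0843] 63
base [0.5013 0.0683 0.014 ] [0.1281 0.1306 0.01  ] 592
top sleeve (np.float32(78.12354), array([0.5005, 0.0693, 0.2114]), 90) [0.492  0.0404 0.2051] [0.5087 0.0997 0.2153]
arm (np.float32(0.96286476), array([0.5734, 0.3347, 0.2572]), 167) 0.26232999707905214
tip [0.5088 0.3326 0.2704] 19
post [0.6556 0.3344 0.1898] [0.6288 0.3128 0.1011] [0.6779 0.3635 0.2346] 340
rim [0.5014 0.0711 0.0791] [0.4839 0.0542 0.0763] [0.5177 0.0871 0.0842] 61
base [0.4995 0.0708 0.014 ] [0.1258 0.1275 0.0099] 827
rim px [0.4995 0.0697 0.08  ] switch [0.4487 0.0773 0.018 ]
shift [-44.59 -26.18  -8.47] turn 1.468 yaw0 161.1 rows 13.0 tool z [-0. -0. -1.]
```

arm_command([
  [-6,-3.5,-4],
  [-9,-5.5,-8.5],
  [-12,-7.5,-8.5],
  [-15,-9,-8.5],
  [-18,-11,-8.5],
], turn=[0.12,0.24,0.36,0.48,0.6], hand=[0,0,0,0,0])

```text
clock: 1.72
eef_pos: [0.2821, 0.3296, 0.3296]
tool_rot: [0.45, 0.893, 0.002, 0.001]
ft_force: [1.6, 0.5, -0.9]
grip_width: 0.0856
```

```bash
python3 -c "
from h import *
print(get_obs());go([.5036,.0792,.30],77.7)"
```

```text
{'clock': 1.7167, 'joint_pos': array([ 8.63016900e-01,  8.29376313e-02,  3.22712967e-02,  1.51588334e+00,
       -9.19479774e-05,  1.79709518e+00]), 'joint_vel': array([-1.12333186, -0.2171185 , -0.14278845,  0.09331191, -0.0029214 ,
        0.32437896]), 'tau': array([  5.58407307, -30.92633843,  25.77795804,   0.50735788,
         0.12910316,  -0.23429328]), 'eef_pos': array([0.28207372, 0.32960963, 0.32957529]), 'tool_rot': array([4.50243565e-01, 8.92903254e-01, 2.05113147e-03, 5.50894846e-04]), 'ft_force': array([ 1.63557401,  0.5225172 , -0.85669668]), 'ft_torque': array([-0.01787499, -0.07671476,  0.06867534]), 'grip_width': 0.08559676946153955}
shift [-33.31   2.91   2.94] turn 0.851 yaw0 126.5 rows 9.0 tool z [ 0.003  0.003 -1.   ]
```

arm_command([
  [-4,0.2,0],
  [-8,0.5,0],
  [-12,0.8,0.5],
  [-16,1.2,0.5],
  [-20,1.6,1],
], turn=[0.12,0.24,0.36,0.48,0.6], hand=[0,0,0,0,0])

```text
clock: 2.13
eef_pos: [0.4145, 0.1777, 0.3183]
tool_rot: [0.695, 0.719, 0.001, 0.0]
ft_force: [1.7, 0.9, 0.7]
grip_width: 0.0852
```

arm_command([
  [-2,-3.5,1.0],
  [-4,-7,1.5],
  [-5.3,-9,2],
  [-5.3,-9,2],
  [-5.3,-9,2],
], turn=[0.12,0.24,0.25,0.25,0.25], hand=[0,0,0,0,0])

```text
clock: 2.55
eef_pos: [0.3249, 0.1221, 0.2976]
tool_rot: [0.777, 0.629, 0.0, 0.0]
ft_force: [0.7, 0.9, -0.2]
grip_width: 0.0851
```

```bash
python3 -c "
from h import *
go([.5036,.0792,.24],77.7)"
```

```text
shift [-0.47 18.36  5.77] turn 0.005 yaw0 78.0 rows 5.0 tool z [ 0.001  0.    -1.   ]
```

arm_command([
  [-0.5,4,0],
  [-0.5,8,0],
  [-0.5,12,0],
  [-0.5,16,0],
  [-0.5,18.4,0],
], turn=[0,0,0,0,0], hand=[0,0,0,0,0])

```text
clock: 2.97
eef_pos: [0.5092, 0.0794, 0.2969]
tool_rot: [0.777, 0.629, 0.001, 0.001]
ft_force: [0.2, 0.7, 0.6]
grip_width: 0.0854
```

arm_command([
  [0,0,0],
  [0,0,2],
  [0,0,4],
  [0,0,4],
  [0,0,4],
], turn=[0,0,0,0,0], hand=[0,0,0,0,0])

```text
clock: 3.38
eef_pos: [0.5039, 0.0801, 0.2568]
tool_rot: [0.777, 0.63, -0.001, -0.001]
ft_force: [-0.4, -0.2, -0.8]
grip_width: 0.0856
```

```bash
python3 -c "
from h import *
go([.5036,.0792,.217],77.7)"
```

```text
shift [-0.09 -0.01  3.98] turn 0.007 yaw0 78.1 rows 1.0 tool z [-0.002 -0.    -1.   ]
```

arm_command([
  [0,0,2],
  [0,0,4],
  [0,0,4],
  [0,0,4],
  [0,0,4],
], turn=[0,0,0,0,0], hand=[0,0,0,0.4,0.6])

```text
clock: 3.8
eef_pos: [0.5054, 0.08, 0.2194]
tool_rot: [0.777, 0.63, 0.001, 0.001]
ft_force: [0.5, 0.3, 0.4]
grip_width: 0.064
```

arm_command([
  [0,0,0],
  [0,0,0],
  [0,0,0],
  [0,0,0],
  [0,0,0],
], turn=[0,0,0,0,0], hand=[0.8,1,1,1,1])

```text
clock: 4.22
eef_pos: [0.5047, 0.0797, 0.2181]
tool_rot: [0.777, 0.63, 0.0, 0.0]
ft_force: [-1.4, 0.3, 3.3]
grip_width: 0.0071
```

arm_command([
  [0,0,0],
  [0,0,0],
  [0,0,-1],
  [0,0,-2],
  [0,0,-2],
], turn=[0,0,0,0,0], hand=[1,1,1,1,1])

```text
clock: 4.63
eef_pos: [0.5056, 0.0797, 0.2397]
tool_rot: [0.777, 0.629, 0.001, 0.001]
ft_force: [0.7, 0.1, -0.3]
grip_width: 0.007
```

arm_command([
  [0,0,-2],
  [0,0,-4],
  [0,0,-4],
  [0,0,-4],
  [0,0,-4],
], turn=[0,0,0,0,0], hand=[1,1,1,1,1])

```text
clock: 5.05
eef_pos: [0.5042, 0.0795, 0.2767]
tool_rot: [0.777, 0.629, -0.0, -0.0]
ft_force: [-0.5, -0.1, -1.5]
grip_width: 0.0071
```

Run:
```python
from h import *
im,d=camera("scene");o=get_obs();print(o["eef_pos"],o["ft_force"],o["grip_width"])
r,c=proj("scene",o["eef_pos"])[0].astype(int);print(r,c)
x=im[r-60:r+90,c-75:c+75,::-1];cv2.imwrite("pics/g.png",cv2.resize(x,None,fx=4,fy=4,interpolation=cv2.INTER_CUBIC))
```

```text
[0.50390382 0.07949226 0.27621753] [ 0.18705264 -0.50403281 -1.11871856] 0.0074402283262400785
137 350
```

View pics/g.png

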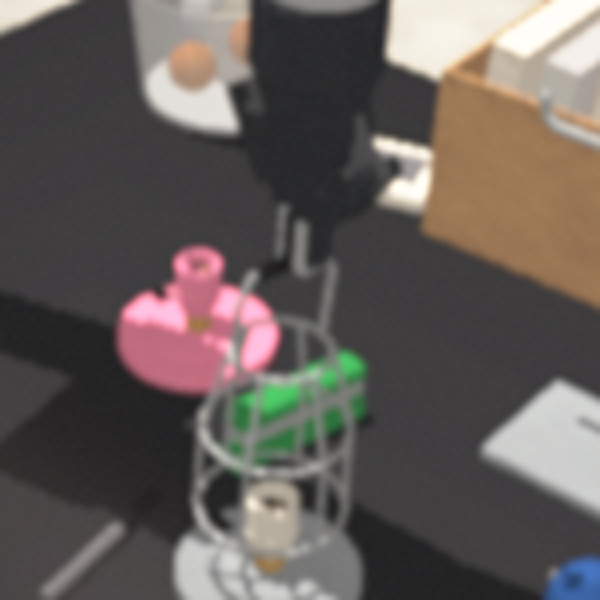

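arm_command([
  [0,0,-2],
  [0,0,-5],
  [0,0,-8],
  [2,-0.5,-9.4],
  [5,-2,-9.4],
], turn=[0,0,0,0,0], hand=[1,1,1,1,1])

```text
clock: 5.52
eef_pos: [0.4974, 0.1314, 0.3741]
tool_rot: [0.779, 0.628, 0.002, 0.002]
ft_force: [0.4, 1.7, -2.1]
grip_width: 0.0072
```

arm_command([
  [3,-1.5,0],
  [6,-3,0],
  [9,-4.5,0],
  [12,-6,0],
  [15,-7.5,0],
], turn=[-0.04,-0.08,-0.12,-0.16,-0.2], hand=[1,1,1,1,1])

```text
clock: 5.93
eef_pos: [0.4521, 0.2962, 0.37]
tool_rot: [0.71, 0.705, -0.001, -0.0]
ft_force: [1.2, 0.4, -0.8]
grip_width: 0.0074
```

arm_command([
  [2,-0.3,0],
  [4,-0.6,0],
  [4,-0.6,0],
  [4,-0.6,0],
  [4,-0.6,0],
], turn=[-0.03,-0.03,-0.03,-0.03,-0.03], hand=[1,1,1,1,1])

```text
clock: 6.35
eef_pos: [0.4472, 0.3345, 0.3703]
tool_rot: [0.7, 0.714, -0.001, 0.0]
ft_force: [-0.6, -0.0, -1.3]
grip_width: 0.0074
```

```bash
python3 -c "
from h import *
go([.44,.350,.300],91.2)
np.set_printoptions(precision=4,suppress=True)
e=get_obs()['eef_pos']
for c in('scene','top'):
    im,d=camera(c);P=cloud(c,d)[d>0];print(c)
    for z0,z1 in((-.02,.01),(-.1,-.05)):
        t=P[(abs(P[:,0]-e[0])<.03)&(abs(P[:,1]-e[1]+.012)<.06)&(P[:,2]-e[2]>z0)&(P[:,2]-e[2]<z1)]-e
        print(len(t),t.min(0),t.max(0),t.mean(0))
    s=P[(abs(P[:,0]-e[0])<.03)&(P[:,1]-e[1]<-.012)&(P[:,1]-e[1]>-.05)&(P[:,2]-e[2]>-.03)&(P[:,2]-e[2]<.01)]-e
    print(s[np.argsort(s[:,1])][::4])
"
```

```text
shift [ 1.58 -0.68  7.03] turn 0.0 yaw0 91.2 rows 2.0 tool z [-0.002 -0.002 -1.   ]
scene
140 [-0.0175 -0.0484 -0.0181] [0.0189 0.0068 0.0096] [ 0.004  -0.0149 -0.0023]
149 [-0.03   -0.0503 -0.0996] [ 0.0298  0.023  -0.0505] [ 0.0007 -0.0175 -0.075 ]
[[-0.0009 -0.0492 -0.0297]
 [ 0.0032 -0.0484 -0.0178]
 [ 0.0016 -0.0465 -0.0162]
 [ 0.0028 -0.0449 -0.0109]
 [ 0.0035 -0.0417 -0.0091]
 [ 0.0023 -0.0364 -0.0058]
 [ 0.0023 -0.0357 -0.0087]
 [ 0.0027 -0.0328 -0.0042]
 [ 0.0026 -0.0278 -0.0058]
 [ 0.0038 -0.0238 -0.0121]
 [-0.001  -0.0227 -0.0058]
 [ 0.0039 -0.0168 -0.0035]
 [ 0.0028 -0.0143 -0.0074]
 [-0.0063 -0.0138  0.0085]
 [-0.0017 -0.0131 -0.0037]
 [-0.0035 -0.0123  0.0036]
 [ 0.0087 -0.012   0.0044]]
top
155 [-0.0167 -0.0459 -0.019 ] [0.018  0.0044 0.0099] [ 0.0003 -0.0173 -0.003 ]
161 [-0.0299 -0.0478 -0.0995] [ 0.0299  0.022  -0.0525] [-0.0022 -0.02   -0.0746]
[[ 0.     -0.0495 -0.0231]
 [-0.0008 -0.0471 -0.0298]
 [ 0.0001 -0.0447 -0.019 ]
 [ 0.002  -0.042  -0.0156]
 [-0.0003 -0.0393 -0.0114]
 [-0.0003 -0.0378 -0.0098]
 [ 0.0017 -0.0351 -0.0067]
 [ 0.0014 -0.034  -0.004 ]
 [ 0.0014 -0.0325 -0.0026]
 [ 0.0002 -0.0309 -0.0068]
 [ 0.0003 -0.0291 -0.0062]
 [ 0.0025 -0.0275 -0.0056]
 [ 0.0049 -0.0252 -0.0065]
 [-0.0014 -0.024  -0.0038]
 [-0.0012 -0.0222 -0.0032]
 [ 0.0034 -0.0212 -0.0064]
 [ 0.0034 -0.0196 -0.0052]
 [-0.0005 -0.0176 -0.0047]
 [ 0.     -0.0151 -0.006 ]
 [-0.0036 -0.0142 -0.0081]
 [-0.0082 -0.0123 -0.0021]
 [-0.0053 -0.012   0.0069]]
```

arm_command([
  [1.6,-0.7,2],
  [1.6,-0.7,5],
  [1.6,-0.7,7],
  [1.6,-0.7,7],
  [1.6,-0.7,7],
], turn=[0,0,0,0,0], hand=[1,1,1,1,1])

```text
clock: 6.87
eef_pos: [0.4398, 0.3495, 0.3009]
tool_rot: [0.7, 0.714, -0.001, -0.0]
ft_force: [0.0, 0.1, -0.1]
grip_width: 0.0073
```

```bash
python3 -c "
from h import *
go([.565,.351,.301],91.2)"
```

```text
shift [-0.1  12.52 -0.04] turn -0.001 yaw0 91.1 rows 4.0 tool z [-0.002 -0.002 -1.   ]
```

arm_command([
  [-0.1,2,0],
  [-0.1,4,0],
  [-0.1,6,0],
  [-0.1,8,0],
  [-0.1,10,0],
], turn=[0,0,0,0,0], hand=[1,1,1,1,1])

```text
clock: 7.28
eef_pos: [0.542, 0.3517, 0.3044]
tool_rot: [0.7, 0.714, 0.002, 0.001]
ft_force: [-0.2, 0.2, -1.6]
grip_width: 0.0072
```

arm_command([
  [0,2,0],
  [0,2.5,0],
  [0,2.5,0],
  [0,2.5,1],
  [0,2.5,1],
], turn=[0,0,0,0,0], hand=[1,1,1,1,1])

```text
clock: 7.7
eef_pos: [0.5642, 0.3522, 0.2912]
tool_rot: [0.7, 0.714, -0.0, -0.0]
ft_force: [0.3, 0.2, -2.1]
grip_width: 0.0072
```

Run:
```python
from h import *
im,d=camera("scene");o=get_obs();print(o["eef_pos"],o["ft_force"],o["grip_width"])
go([.565,.351,.272],91.2)
r,c=proj("scene",[.56,.34,.25])[0].astype(int)
x=im[max(r-60,0):r+90,c-75:c+75,::-1];cv2.imwrite("pics/h.png",cv2.resize(x,None,fx=4,fy=4,interpolation=cv2.INTER_CUBIC))
```

```text
[0.56402689 0.35225896 0.2916983 ] [ 0.95179631 -0.43748078 -1.03811483] 0.0072310189599816945
shift [-0.13  0.1   1.97] turn 0.0 yaw0 91.2 rows 1.0 tool z [-0.001 -0.    -1.   ]
```

View pics/h.png

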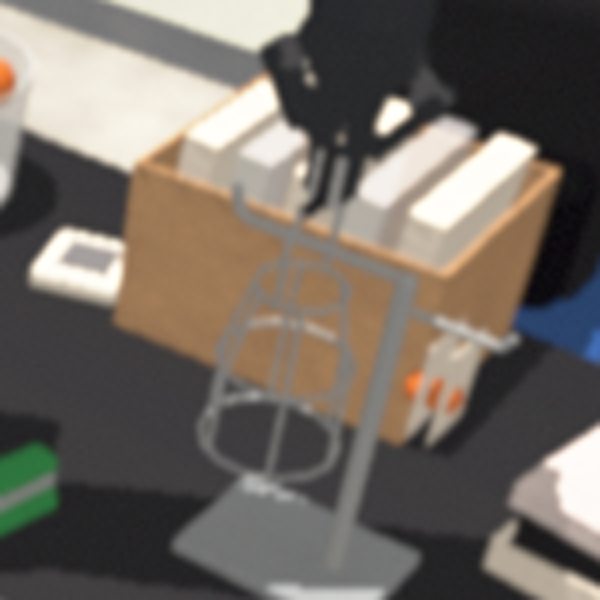

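The arm passes through the bail, with the cage between the tip and the post. I'll lower it now.

arm_command([
  [0,0,1],
  [0,0,1.7],
  [0,0,2.0],
  [0,0,2.1],
  [0,0,2.1],
], turn=[0,0,0,0,0], hand=[1,1,1,1,1])

```text
clock: 8.17
eef_pos: [0.5644, 0.3526, 0.2723]
tool_rot: [0.699, 0.715, 0.001, 0.0]
ft_force: [-2.3, -1.1, 3.9]
grip_width: 0.0071
```

arm_command([
  [0,0,0],
  [0,0,0],
  [0,0,0],
  [0,0,0],
  [0,0,0],
], turn=[0,0,0,0,0], hand=[1,1,1,1,1])

```text
clock: 8.58
eef_pos: [0.5645, 0.3527, 0.272]
tool_rot: [0.7, 0.715, 0.001, -0.0]
ft_force: [-3.3, 0.2, 6.7]
grip_width: 0.0075
```

arm_command([
  [0,0,-0.1],
  [0,0,-0.1],
  [0,0,-0.1],
  [0,0,-0.1],
  [0,0,-0.1],
], turn=[0,0,0,0,0], hand=[0.85,0.8,0.7,0.6,0.55])

```text
clock: 9.0
eef_pos: [0.5651, 0.3524, 0.2709]
tool_rot: [0.7, 0.714, -0.0, -0.0]
ft_force: [0.5, 0.0, -0.4]
grip_width: 0.0384
```

arm_command([
  [0,0,0],
  [0,0,-0.5],
  [0,0,-1.5],
  [0,0,-3],
  [0,0,-6],
], turn=[0,0,0,0,0], hand=[0.55,0.55,0.55,0.55,0.55])

```text
clock: 9.42
eef_pos: [0.5639, 0.3517, 0.3285]
tool_rot: [0.7, 0.714, -0.004, -0.001]
ft_force: [1.7, 0.2, 0.4]
grip_width: 0.0386
```

arm_command([
  [0,-2,-2],
  [0,-5,-4],
  [0,-9,-4],
  [0,-13,-4],
  [0,-13,-4],
], turn=[0,0,0,0,0], hand=[0.55,0.55,0.55,0.55,0.55])

```text
clock: 9.83
eef_pos: [0.4278, 0.3481, 0.3719]
tool_rot: [0.698, 0.716, -0.003, -0.001]
ft_force: [1.3, 0.4, -0.3]
grip_width: 0.0386
```

Run:
```python
from h import *
im,d=camera("scene");o=get_obs();print(o["eef_pos"],o["ft_force"],o["grip_width"],o["joint_pos"])
im2,d2=camera("top");np.save("t1.npy",d2);np.save("s1.npy",d);np.save("t1im.npy",im2);np.save("s1im.npy",im)
for n in("lamp_mouth","lamp_slot","lamp"):
  for c in("scene","top"):print(n,c,[(np.round(x["location"],1).tolist(),round(x["conf"],2)) for x in spot_point(c,n)[:3]])
r,c=proj("scene",[.56,.34,.25])[0].astype(int)
x=im[max(r-60,0):r+90,c-40:c+60,::-1];x=cv2.resize(x,None,fx=4,fy=4,interpolation=cv2.INTER_CUBIC)
y=cv2.resize(im2[185:265,250:330,::-1],None,fx=5,fy=5,interpolation=cv2.INTER_CUBIC)
out=np.zeros((600,800,3),np.uint8);out[:,:400]=x[:600];out[:400,400:]=y;cv2.imwrite("pics/k.png",out)
```

```text
[0.43123182 0.34901358 0.37244097] [ 0.26383275 -0.35326185  0.22039448] 0.03834603839774454 [6.80270845e-01 3.48133636e-01 4.78810156e-01 1.70284206e+00
 2.68109939e-04 2.22687280e+00]
lamp_mouth scene [([145.2, 323.9], 0.9), ([208.5, 301.6], 0.63), ([202.6, 342.9], 0.58)]
lamp_mouth top [([311.5, 230.0], 0.86), ([218.6, 288.2], 0.73)]
lamp_slot scene [([143.3, 323.7], 0.78), ([203.3, 346.0], 0.72)]
lamp_slot top [([213.4, 287.6], 0.83)]
lamp scene [([161.6, 325.0], 0.83), ([224.2, 345.2], 0.74)]
lamp top [([311.4, 240.0], 0.65), ([225.5, 294.1], 0.62)]
```

View pics/k.png

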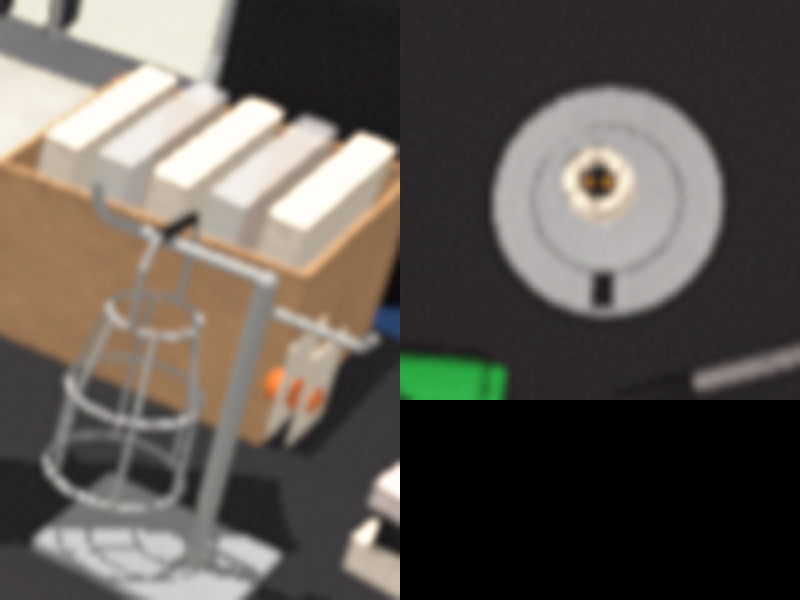

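The cage hangs freely on the arm by its sleeve, slightly tilted. The right crop shows the lampholder mouth at crop (598,180) and the switch at (602,290). Next I'll locate the lamp more accurately and compute the move to the globe.

```bash
cat >> h.py <<'E'
from scipy.optimize import least_squares
def ring(x,y,z,r,n=48):
    a=np.linspace(0,2*np.pi,n,endpoint=False);return np.c_[x+r*np.cos(a),y+r*np.sin(a),np.full(n,z)]
def sil(cam,parts,S=4):
    "model silhouette: each part is a list of (x,y,z,r) rings whose hull is filled; S-fold supersampled"
    m=np.zeros((400*S,640*S),np.uint8)
    for p in parts:
        q=proj(cam,np.concatenate([ring(*k) for k in p]))[:,::-1]
        cv2.fillConvexPoly(m,cv2.convexHull(((q+.5)*S-.5).round().astype(np.int32)),255)
    return cv2.resize(m,(640,400),interpolation=cv2.INTER_AREA)/255.
E
python3 - <<'E'
from h import *
np.set_printoptions(precision=4,suppress=True)
from scipy.optimize import minimize
for c,f in(("scene","s1im.npy"),("top","t1im.npy")):
    im=np.load(f).astype(float).max(2)
    r,cc=proj(c,[.5,.07,.03])[0].astype(int);sl=np.s_[r-45:r+45,cc-45:cc+45]
    def cost(p):
        x,y=p[:2]/100
        m=sil(c,[[(x,y,0,.065),(x,y,.014,.065)],[(x,y,.03,.019),(x,y,.08,.017)]])[sl].ravel()
        A=np.c_[m,np.ones(m.size)];b=im[sl].ravel();s=np.linalg.lstsq(A,b,rcond=None);return s[1][0]/1e5
    b=min((minimize(cost,[50+dx,7+dy],method="Nelder-Mead",options=dict(initial_simplex=[[50+dx,7+dy],[50.4+dx,7+dy],[50+dx,7.4+dy]],xatol=.01)) for dx,dy in((0,0),(.2,-.2))),key=lambda s:s.fun)
    ctr=b.x/100;print(c,"lamp ctr",ctr,b.fun)
    # rim in brightness near mouth; switch dark blob
    D=np.load("s1.npy" if c=="scene" else "t1.npy");P=cloud(c,D)
    rad=np.hypot(P[...,0]-ctr[0],P[...,1]-ctr[1]);m=(D>0)&(rad<.062)&(rad>.044)&(P[...,2]<.04)&(im<70)
    rr,qq=np.nonzero(m);pw=np.array([atz(c,[a,b_],.018) for a,b_ in zip(rr,qq)])
    if len(pw):
        w=pw.mean(0);print("switch",len(pw),w,"lamp yaw",np.degrees(np.arctan2(ctr[1]-w[1],ctr[0]-w[0])))
    g=np.load(("scene" if c=="scene" else "top")+"im0.npy").astype(float)
go([.473,-.3345,.25],73.25)
E
```

```text
scene lamp ctr [0.4973 0.073 ] 74.10724055879382
switch 6 [0.4447 0.0777 0.018 ] lamp yaw -5.134353637043684
top lamp ctr [0.5023 0.0709] 48.05163670348273
switch 17 [0.4499 0.0787 0.018 ] lamp yaw -8.529319602601126
shift [-68.5    2.3   12.11] turn 0.312 yaw0 91.1 rows 17.0 tool z [ 0. -0. -1.]
```

arm_command([
  [-4,0,0],
  [-8,0,0],
  [-12,0,0],
  [-16,0,0],
  [-20,0.5,0],
], turn=[0.06,0.12,0.18,0.24,0.3], hand=[0.4,0.3,0.2,0.1,0])

```text
clock: 10.65
eef_pos: [0.4444, 0.1481, 0.3715]
tool_rot: [0.799, 0.601, -0.0, -0.0]
ft_force: [0.7, -0.1, 0.0]
grip_width: 0.085
```

arm_command([
  [-4,0,1],
  [-8,0,2],
  [-12,0,3],
  [-16,0,4],
  [-20,0,5],
], turn=[0,0,0,0,0], hand=[0,0,0,0,0])

```text
clock: 11.07
eef_pos: [0.3891, -0.0445, 0.3211]
tool_rot: [0.799, 0.602, 0.0, 0.0]
ft_force: [1.1, -0.2, -0.2]
grip_width: 0.0854
```

```bash
python3 -c "
from h import *
go([.473,-.3345,.25],73.25)"
```

```text
shift [-25.56  16.06   7.12] turn 0.013 yaw0 74.0 rows 8.0 tool z [ 0.001 -0.    -1.   ]
```

arm_command([
  [-3.3,2.1,1],
  [-6.6,4.2,2],
  [-9.9,6.3,3],
  [-13.2,8.4,4],
  [-16.5,10.5,5],
], turn=[0.01,0.01,0.01,0.01,0.01], hand=[0,0,0,0,0])

```text
clock: 11.48
eef_pos: [0.4453, -0.2329, 0.2709]
tool_rot: [0.802, 0.597, 0.0, 0.0]
ft_force: [0.2, 0.2, 0.5]
grip_width: 0.0854
```

arm_command([
  [-3.3,2.1,1],
  [-6.6,4.2,2],
  [-7.3,5.3,2],
  [-7.3,5.3,2],
  [-7.3,5.3,2],
], turn=[0,0,0,0,0], hand=[0,0,0,0,0])

```text
clock: 11.9
eef_pos: [0.4747, -0.3161, 0.2502]
tool_rot: [0.802, 0.597, -0.0, -0.001]
ft_force: [-0.4, 0.5, -0.3]
grip_width: 0.0853
```

```bash
python3 -c "
from h import *
go([.473,-.3345,.061],73.25)"
```

```text
shift [-1.83  0.4  18.92] turn 0.001 yaw0 73.3 rows 5.0 tool z [-0.002  0.001 -1.   ]
```

arm_command([
  [-1,0.2,3],
  [-1.8,0.4,7],
  [-1.8,0.4,10],
  [-1.8,0.4,12],
  [-1.8,0.4,12],
], turn=[0,0,0,0,0], hand=[0,0,0,0,0])

```text
clock: 12.32
eef_pos: [0.4704, -0.3303, 0.1269]
tool_rot: [0.801, 0.598, -0.001, -0.005]
ft_force: [-0.3, 0.4, -0.8]
grip_width: 0.0853
```

```bash
python3 -c "
from h import *
go([.473,-.3345,.061],73.25)"
```

```text
shift [-0.35  0.43  6.59] turn 0.004 yaw0 73.5 rows 2.0 tool z [-0.008  0.006 -1.   ]
```

arm_command([
  [0,0,2],
  [0,0,4],
  [0,0,6],
  [0,0,6.9],
  [0,0,6.9],
], turn=[0,0,0,0,0], hand=[0,0,0,0,0])

```text
clock: 12.73
eef_pos: [0.4728, -0.3322, 0.0619]
tool_rot: [0.801, 0.598, -0.0, -0.001]
ft_force: [-0.1, 0.6, 0.0]
grip_width: 0.0857
```

```bash
python3 -c "
from h import *
go([.473,-.3345,.061],73.25);print(get_obs()['ft_force'])"
```

```text
shift [-0.22  0.08  0.09] turn 0.004 yaw0 73.5 rows 1.0 tool z [-0.002  0.001 -1.   ]
[-0.06201973  0.59331927  0.02897294]
```

arm_command([
  [-0.2,0.1,0.1],
  [-0.2,0.1,0.1],
  [-0.2,0.1,0.1],
  [-0.2,0.1,0.1],
  [-0.2,0.1,0.1],
], turn=[0,0,0,0,0], hand=[0,0.2,0.3,0.4,0.5])

```text
clock: 13.15
eef_pos: [0.4743, -0.3361, 0.0628]
tool_rot: [0.802, 0.598, 0.0, 0.001]
ft_force: [-1.1, 0.6, 5.3]
grip_width: 0.0437
```

arm_command([
  [0,0,0],
  [0,0,0],
  [0,0,0],
  [0,0,0],
  [0,0,0],
], turn=[0,0,0,0,0], hand=[0.6,0.7,0.8,1,1])

```text
clock: 13.57
eef_pos: [0.4743, -0.336, 0.0629]
tool_rot: [0.802, 0.598, 0.0, 0.001]
ft_force: [-0.9, 1.5, 5.9]
grip_width: 0.0435
```

arm_command([
  [0,0,0],
  [0,0,0],
  [0,0,-0.5],
  [0,0,-1.5],
  [0,0,-3],
], turn=[0,0,0,0,0], hand=[1,1,1,1,1])

```text
clock: 13.98
eef_pos: [0.4731, -0.335, 0.0909]
tool_rot: [0.802, 0.598, -0.0, -0.001]
ft_force: [-0.5, -0.3, -1.0]
grip_width: 0.0435
```

arm_command([
  [0,0,-4],
  [0,0,-8],
  [0,0,-12],
  [0,0,-16],
  [0,0,-18],
], turn=[0,0,0,0,0], hand=[1,1,1,1,1])

```text
clock: 14.4
eef_pos: [0.4749, -0.3364, 0.2782]
tool_rot: [0.802, 0.598, 0.001, 0.004]
ft_force: [0.8, -1.3, 0.1]
grip_width: 0.043
```

arm_command([
  [2.5,-0.6,0],
  [5.5,-1.2,0],
  [8.5,-1.8,0],
  [11.5,-2.4,0],
  [14.5,-3,0],
], turn=[-0.11,-0.22,-0.33,-0.44,-0.55], hand=[1,1,1,1,1])

```text
clock: 14.82
eef_pos: [0.4861, -0.1868, 0.2722]
tool_rot: [0.607, 0.795, 0.0, 0.0]
ft_force: [0.4, -0.0, 0.1]
grip_width: 0.0437
```

```bash
python3 -c "
from h import *
go([.501,.070,.24],172);print(get_obs()['ft_force'],get_obs()['joint_pos'])"
```

```text
shift [24.39  8.18  3.22] turn -1.165 yaw0 105.2 rows 10.0 tool z [ 0.001 -0.    -1.   ]
[ 0.42657078 -0.04232343  0.07511168] [-3.66923969e-01  2.72022453e-01  1.16527229e-01  1.41465598e+00
  7.84122524e-05  9.38133697e-01]
```

arm_command([
  [2.5,0.8,0],
  [5,1.6,0],
  [7.5,2.4,0],
  [10,3.2,0],
  [12.5,4,0],
], turn=[-0.12,-0.24,-0.36,-0.48,-0.6], hand=[1,1,1,1,1])

```text
clock: 15.23
eef_pos: [0.4924, -0.0556, 0.2722]
tool_rot: [0.345, 0.939, 0.0, 0.0]
ft_force: [1.1, -0.0, -0.1]
grip_width: 0.0435
```

```bash
python3 -c "
from h import *
go([.501,.070,.24],172)"
```

```text
shift [ 7.48 10.13  3.22] turn -0.564 yaw0 139.7 rows 5.0 tool z [ 0.001 -0.    -1.   ]
```

arm_command([
  [1.5,2,0.5],
  [3,4,1],
  [4.5,6,2],
  [6,8,3],
  [7,9.5,3.2],
], turn=[-0.12,-0.24,-0.36,-0.48,-0.565], hand=[1,1,1,1,1])

```text
clock: 15.65
eef_pos: [0.5004, 0.0625, 0.2385]
tool_rot: [0.069, 0.998, 0.0, -0.001]
ft_force: [-0.5, -0.4, 0.4]
grip_width: 0.0429
```

arm_command([
  [0,0,0],
  [0,0,0],
  [0,0,0],
  [0,0,0],
  [0,0,0],
], turn=[0,0,0,0,0], hand=[1,1,1,1,1])

```text
clock: 16.07
eef_pos: [0.5017, 0.0597, 0.2399]
tool_rot: [0.073, 0.997, -0.0, 0.0]
ft_force: [0.2, -0.2, 0.6]
grip_width: 0.0434
```

Run:
```python
from h import *
np.set_printoptions(precision=4,suppress=True)
go([.501,.070,.165],172);o=get_obs();e=o["eef_pos"];print(e,o["ft_force"])
for c in("scene","top"):
    im,d=camera(c);np.save(c+"2.npy",d);np.save(c+"im2.npy",im)
    print(c,"TCP px",proj(c,e),"lamp mouth px",proj(c,[.501,.07,.08]))
    for n in("globe","globe_grip","lamp_mouth"):print(n,[(np.round(x["location"],1).tolist(),round(x["conf"],2)) for x in spot_point(c,n)[:4]])
    if c=="scene":
        r,q=proj(c,[.5,.07,.15])[0].astype(int);x=cv2.resize(im[r-60:r+60,q-50:q+50,::-1],None,fx=5,fy=5,interpolation=cv2.INTER_CUBIC);print(r,q)
        cv2.imwrite("pics/m.png",x)
```

```text
shift [0.23 1.01 7.49] turn -0.007 yaw0 171.6 rows 2.0 tool z [ 0.001 -0.    -1.   ]
[0.5017 0.0597 0.2399] [ 0.2405 -0.1538  0.5602]
scene TCP px [[153.557  343.5696]] lamp mouth px [[200.85   343.0567]]
globe [([288.2, 182.4], 0.8), ([174.7, 341.1], 0.79), ([222.1, 344.8], 0.74)]
globe_grip [([150.1, 343.2], 0.82), ([309.3, 160.0], 0.77), ([273.6, 173.5], 0.58), ([314.3, 334.0], 0.27)]
lamp_mouth [([142.8, 322.5], 0.83), ([202.5, 347.2], 0.57), ([222.1, 342.8], 0.51)]
180 344
top TCP px [[208.0822 287.3263]] lamp mouth px [[220.6576 289.2126]]
globe [([230.7, 470.4], 0.74), ([250.4, 446.2], 0.59)]
globe_grip [([249.4, 453.1], 0.72), ([226.3, 477.4], 0.56), ([191.0, 197.9], 0.48)]
lamp_mouth [([310.6, 231.7], 0.76)]
```

View pics/m.png

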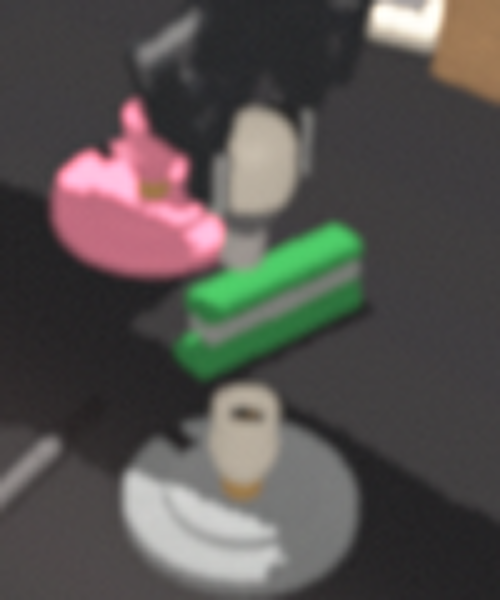

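Run:
```python
from h import *
np.set_printoptions(precision=4,suppress=True)
e=get_obs()["eef_pos"]
def fit(t,r,x0,prof=None):
    f=lambda p:np.hypot(t[:,0]-p[0],t[:,1]-p[1])-r
    s=least_squares(f,x0,loss="soft_l1",f_scale=.0015);return s.x,np.sqrt(np.mean(s.fun**2)),len(t)
D=np.load("scene2.npy");im=np.load("sceneim2.npy");P=cloud("scene",D);ok=D>0
hsv=cv2.cvtColor(im,cv2.COLOR_RGB2HSV).astype(int)
near=lambda x,y,R:ok&(np.hypot(P[...,0]-x,P[...,1]-y)<R)
# globe belt
bright=im.max(2)>110
m=near(e[0],e[1],.03)&(P[...,2]>e[2]-.006)&(P[...,2]<e[2]+.012)&bright
t=P[m];print("belt",fit(t,.0225,e[:2]),"TCP",e[:2])
# full globe body incl. lower cone
m=near(e[0],e[1],.03)&(P[...,2]>e[2]-.03)&(P[...,2]<e[2]+.012)&bright
t=P[m];zz=t[:,2]-(e[2]-.0548);rr=np.interp(zz,[.024,.049,.068],[.0125,.0225,.0225])
print("body",fit(t,rr,e[:2]))
for a,b,r in((.07,.082,.017),(.074,.08,.017)):
    m=near(.501,.07,.028)&(P[...,2]>a)&(P[...,2]<b);t=P[m];r_=np.hypot(*(t[:,:2]-[.501,.07]).T)
    # outer side wall: keep points facing camera, below the rim top
    print("rim all",t.mean(0),len(t))
m=near(.501,.07,.03)&(P[...,2]>.045)&(P[...,2]<.076);t=P[m];s=least_squares(lambda p:np.hypot(t[:,0]-p[0],t[:,1]-p[1])-p[2],[.501,.07,.018],loss="soft_l1",f_scale=.0015);print("holder wall",s.x,len(t),fit(t,.018,[.501,.07]))
# image edges: horizontal extents per row of holder and globe
r,q=180,344
for row in range(195,206,2):print(row,im[row,330:358].max(1))
for row in range(146,166,3):print(row,im[row,330:360].max(1))
```

```text
belt (array([0.5009, 0.0594]), np.float64(0.0021825071687922026), 96) TCP [0.5015 0.0606]
body (array([0.5007, 0.0597]), np.float64(0.0020928627503306765), 121)
rim all [0.5013 0.0674 0.0765] 110
rim all [0.5023 0.0658 0.0769] 44
holder wall [0.5013 0.0672 0.0154] 141 (array([0.5002, 0.0695]), np.float64(0.004674621526101812), 141)
195 [37 40 53 70 82 81 72 57 48 42 42 46 52 58 65 67 68 66 65 66 66 67 66 66
 65 66 67 66]
197 [ 37  37  37  38  38  37  45  69  95 113 131 142 145 146 145 140 130 109
  85  71  65  65  66  66  67  67  66  64]
199 [ 39  39  38  37  38  48  90 138 165 175 180 181 181 183 184 181 178 170
 146 105  69  60  65  66  66  65  66  64]
201 [ 39  36  36  36  39  62 113 160 179 171 154 137 127 136 149 158 169 176
 169 132  81  50  49  54  59  63  62  64]
203 [ 47  54  61  67  74  94 131 164 176 166 140 118 105 108 115 121 140 166
 166 134  88  55  41  40  38  42  45  52]
205 [ 71  96 107 112 114 126 149 168 178 181 179 178 176 175 174 173 176 179
 169 145 118 104  95  85  70  58  46  41]
146 [ 43  44  45  47  50  46  45  45  42  64 114 161 183 189 188 189 187 188
 187 186 182 166 131  92  94 108  90  68  61  61]
149 [ 53  44  41  43  44  44  43  48  61 106 158 186 194 195 195 197 195 192
 190 188 186 183 167 132 115 105  83  64  62  64]
152 [218 149  77  44  42  48  77 113 127 132 154 179 192 195 195 195 192 191
 188 185 184 181 163 131 118 106  82  67  64  65]
155 [207 126  64  43  43  52  86 120 131 135 162 181 186 187 187 187 186 186
 184 183 181 174 153 115  89  78  69  66  64  64]
158 [153 106  62  44  41  51  86 120 131 135 164 181 185 185 186 185 183 184
 182 181 173 152 116  80  65  64  63  65  65  64]
161 [227 233 240 227 170 123 120 130 128 128 147 167 173 174 175 172 169 161
 151 136 111  85  68  64  65  63  65  64  64  65]
164 [250 247 246 248 252 255 255 246 184 115  91  89  90  91  91  93  90  83
  75  67  66  64  65  65  65  64  64  68  81  99]
```

arm_command([
  [0.1,0.9,2],
  [0.15,1.0,5],
  [0.15,1.0,8],
  [0.15,1.0,9.5],
  [0.15,1.0,9.5],
], turn=[0,0,0,0,0], hand=[1,1,1,1,1])

```text
clock: 16.88
eef_pos: [0.4984, 0.0705, 0.1405]
tool_rot: [0.072, 0.997, -0.001, -0.004]
ft_force: [-0.7, -0.0, -0.2]
grip_width: 0.0437
```

arm_command([
  [0,0,0],
  [0,0,0],
  [0,0,0],
], turn=[0,0,0], hand=[1,1,1])

```text
clock: 17.13
eef_pos: [0.503, 0.071, 0.1462]
tool_rot: [0.072, 0.997, 0.0, 0.002]
ft_force: [-0.1, -0.2, -0.6]
grip_width: 0.0434
```

Run:
```python
from h import *
np.set_printoptions(precision=4,suppress=True)
o=get_obs();print(o["eef_pos"],o["ft_force"]);go([.5015,.0697,.136],171.5)
im,d=camera("scene");r,q=proj("scene",[.5,.07,.1])[0].astype(int)
a=cv2.resize(im[r-30:r+30,q-25:q+25,::-1],None,fx=8,fy=8,interpolation=cv2.INTER_CUBIC)
im,d=camera("top");r,q=proj("top",[.5,.07,.1])[0].astype(int)
b=cv2.resize(im[r-30:r+30,q-25:q+25,::-1],None,fx=8,fy=8,interpolation=cv2.INTER_CUBIC)
cv2.imwrite("pics/n.png",np.hstack([a,b]))
```

```text
[0.503  0.071  0.1462] [-0.0878 -0.1521 -0.6183]
shift [ 0.13 -0.15  1.02] turn 0.003 yaw0 171.7 rows 1.0 tool z [ 0.004  0.001 -1.   ]
```

View pics/n.png

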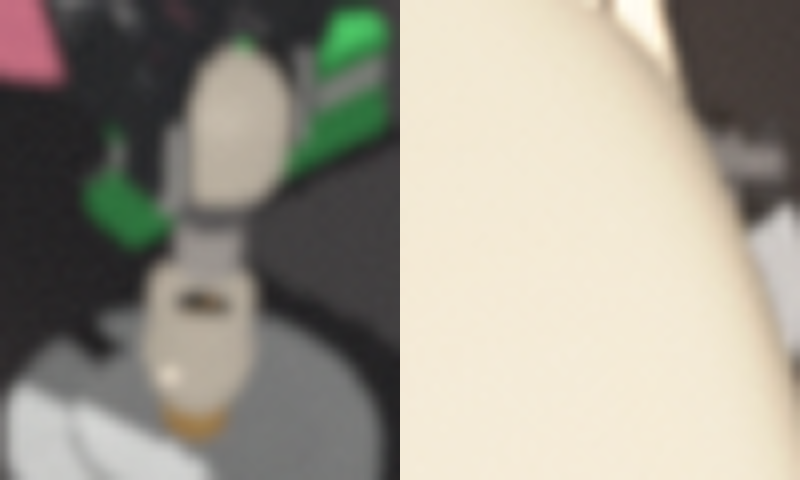

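Seen from the scene camera, the cap is about 1.4 mm right of the holder axis (crop columns 208 against 203.5). That agrees with the offset I had already computed. Correcting and descending.

arm_command([
  [0.12,-0.13,0],
  [0.12,-0.13,0.5],
  [0.12,-0.13,0.8],
  [0.12,-0.13,0.8],
  [0.12,-0.13,0.8],
], turn=[0,0,0,0,0], hand=[1,1,1,1,1])

```text
clock: 17.65
eef_pos: [0.4998, 0.0696, 0.136]
tool_rot: [0.072, 0.997, -0.0, -0.0]
ft_force: [0.1, -1.1, -1.8]
grip_width: 0.0436
```

arm_command([
  [0,0,0],
  [0,0,0.2],
  [0,0,0.4],
  [0,0,0.5],
  [0,0,0.5],
], turn=[0,0,0,0,0], hand=[1,1,1,1,1])

```text
clock: 18.07
eef_pos: [0.5006, 0.0701, 0.1316]
tool_rot: [0.072, 0.997, 0.0, 0.0]
ft_force: [0.4, 0.8, 0.6]
grip_width: 0.0433
```

arm_command([
  [0,0,0.1],
  [0,0,0.2],
  [0,0,0.2],
  [0,0,0.2],
  [0,0,0.2],
], turn=[0,0,0,0,0], hand=[1,1,1,1,1])

```text
clock: 18.48
eef_pos: [0.5005, 0.0703, 0.1295]
tool_rot: [0.072, 0.997, 0.001, 0.0]
ft_force: [0.7, 4.0, 0.0]
grip_width: 0.0436
```

arm_command([
  [0,0,0.1],
  [0,0,0.2],
  [0,0,0.3],
  [0,0,0.3],
  [0,0,0.3],
], turn=[0,0,0,0,0], hand=[1,1,1,1,1])

```text
clock: 18.9
eef_pos: [0.5006, 0.0703, 0.1266]
tool_rot: [0.072, 0.997, 0.001, 0.0]
ft_force: [2.1, 5.0, 1.1]
grip_width: 0.0431
```

arm_command([
  [-0.02,0.06,0],
  [-0.02,0.06,0.1],
  [-0.02,0.06,0.2],
  [-0.02,0.06,0.3],
  [-0.02,0.06,0.3],
], turn=[0,0,0,0,0], hand=[1,1,1,1,1])

```text
clock: 19.32
eef_pos: [0.5008, 0.0703, 0.1238]
tool_rot: [0.072, 0.997, 0.0, 0.0]
ft_force: [0.6, 2.9, 3.7]
grip_width: 0.0436
```

arm_command([
  [0,0,0.1],
  [0,0,0.2],
  [0,0,0.2],
  [0,0,0.2],
  [0,0,0.2],
], turn=[0,0,0,0,0], hand=[1,1,1,1,1])

```text
clock: 19.73
eef_pos: [0.5008, 0.0703, 0.1219]
tool_rot: [0.072, 0.997, 0.0, 0.001]
ft_force: [0.8, 3.0, 4.8]
grip_width: 0.0432
```

Pins are in the slots and the force matches the contact spring. Pushing down to about 16 mm.

arm_command([
  [0,0.03,0.1],
  [0,0.03,0.2],
  [0,0.03,0.3],
  [0,0.03,0.4],
  [0,0.03,0.4],
], turn=[0,0,0,0,0], hand=[1,1,1,1,1])

```text
clock: 20.15
eef_pos: [0.5009, 0.0703, 0.1181]
tool_rot: [0.072, 0.997, -0.0, 0.001]
ft_force: [0.2, 2.6, 7.6]
grip_width: 0.0431
```

arm_command([
  [0,0,0],
  [0,0,0],
  [0,0,0],
], turn=[0,0,0], hand=[1,1,1])

```text
clock: 20.4
eef_pos: [0.5009, 0.0703, 0.1183]
tool_rot: [0.072, 0.997, -0.0, 0.001]
ft_force: [-0.5, 3.1, 5.9]
grip_width: 0.0436
```

arm_command([
  [0,0.03,0.05],
  [0,0.03,0.05],
  [0,0.03,0.05],
  [0,0.03,0.05],
  [0,0.03,0.05],
], turn=[0,0,0.06,0.14,0.22], hand=[1,1,1,1,1])

```text
clock: 20.82
eef_pos: [0.5012, 0.0701, 0.1179]
tool_rot: [0.184, 0.983, -0.001, 0.001]
ft_force: [1.7, 1.2, 7.5]
grip_width: 0.0433
```

```bash
python3 -c "
from h import *
o=get_obs();print(o['ft_force'],o['ft_torque']);go([.501,.0703,.1178],159.5)"
```

```text
[1.71284297 1.19573659 7.54435621] [ 0.37572251 -0.24574354  0.02796123]
shift [0.02 0.01 0.01] turn -0.011 yaw0 158.8 rows 1.0 tool z [ 0.002 -0.002 -1.   ]
```

arm_command([
  [0,0,0],
  [0,0,0],
  [0,0,0],
  [0,0,0],
  [0,0,0],
], turn=[0.1,0.2,0.3,0.4,0.5], hand=[1,1,1,1,1])

```text
clock: 21.23
eef_pos: [0.5014, 0.0699, 0.1179]
tool_rot: [0.422, 0.907, -0.0, 0.002]
ft_force: [0.7, 0.9, 8.4]
grip_width: 0.0435
```

arm_command([
  [0,0,0],
  [0,0,0],
  [0,0,0],
  [0,0,0],
  [0,0,0],
], turn=[0.1,0.2,0.3,0.4,0.5], hand=[1,1,1,1,1])

```text
clock: 21.65
eef_pos: [0.5013, 0.0696, 0.1179]
tool_rot: [0.633, 0.774, -0.0, 0.002]
ft_force: [0.7, 0.8, 7.7]
grip_width: 0.0434
```

arm_command([
  [0,0,0],
  [0,0,0],
  [0,0,0],
  [0,0,0],
  [0,0,0],
], turn=[0.1,0.2,0.3,0.37,0.37], hand=[1,1,1,1,1])

```text
clock: 22.07
eef_pos: [0.5011, 0.0695, 0.1178]
tool_rot: [0.764, 0.646, -0.0, 0.002]
ft_force: [1.1, 0.6, 7.2]
grip_width: 0.0435
```

```bash
python3 -c "
from h import *
o=get_obs();print(o['ft_force'],o['ft_torque'],o['joint_pos']);go([.501,.0703,.1178],81.6)"
```

```text
[1.06989481 0.64160308 7.24095958] [ 0.03100287 -0.18324079  0.018431  ] [ 0.13967919  0.34455634 -0.2010744   1.02383487 -0.00308151  1.87783846]
shift [ 0.07 -0.02  0.  ] turn -0.021 yaw0 80.4 rows 1.0 tool z [ 0.002 -0.003 -1.   ]
```

Turned 91° with almost no torque. Now I'll let the bulb rise into the notches and check that it locks.

arm_command([
  [0,0,-0.1],
  [0,0,-0.2],
  [0,0,-0.3],
  [0,0,-0.35],
  [0,0,-0.35],
], turn=[0,0,0,0,0], hand=[1,1,1,1,1])

```text
clock: 22.48
eef_pos: [0.5011, 0.0695, 0.1211]
tool_rot: [0.763, 0.646, -0.0, 0.002]
ft_force: [1.5, 0.7, 5.4]
grip_width: 0.0433
```

arm_command([
  [0,0,-0.05],
  [0,0,-0.1],
  [0,0,-0.1],
  [0,0,-0.1],
  [0,0,-0.1],
], turn=[0,0,0,0,0], hand=[1,1,1,1,1])

```text
clock: 22.9
eef_pos: [0.5011, 0.07, 0.1218]
tool_rot: [0.763, 0.647, -0.0, 0.001]
ft_force: [2.3, -1.4, 5.5]
grip_width: 0.0432
```

```bash
python3 -c "
from h import *
o=get_obs();print(o['eef_pos'],o['ft_force'],o['ft_torque']);go([.501,.0703,.1215],81.6)"
```

```text
[0.5010879  0.06996351 0.12177483] [ 2.26587805 -1.40309511  5.48129483] [-0.39305366 -0.6435998   0.04259825]
shift [ 0.03 -0.01  0.03] turn -0.018 yaw0 80.6 rows 1.0 tool z [ 0.001 -0.002 -1.   ]
```

arm_command([
  [0,0,-0.05],
  [0,0,-0.1],
  [0,0,-0.12],
  [0,0,-0.12],
  [0,0,-0.12],
], turn=[0,0,0,0,0], hand=[1,1,1,1,1])

```text
clock: 23.32
eef_pos: [0.5011, 0.0703, 0.1227]
tool_rot: [0.763, 0.647, -0.0, 0.001]
ft_force: [4.0, -2.7, 3.6]
grip_width: 0.0435
```

arm_command([
  [0,0,-0.05],
  [0,0,-0.1],
  [0,0,-0.1],
  [0,0,-0.1],
  [0,0,-0.1],
], turn=[0,0,0,0,0], hand=[1,1,1,1,1])

```text
clock: 23.73
eef_pos: [0.501, 0.0702, 0.1231]
tool_rot: [0.763, 0.647, -0.0, 0.001]
ft_force: [5.2, -3.7, -1.3]
grip_width: 0.0438
```

arm_command([
  [-0.02,0.04,0.06],
  [-0.02,0.04,0.06],
  [-0.02,0.04,0.06],
  [-0.02,0.04,0.06],
  [-0.02,0.04,0.06],
], turn=[0,0,0,0,0], hand=[1,1,1,1,1])

```text
clock: 24.15
eef_pos: [0.5011, 0.0703, 0.1229]
tool_rot: [0.763, 0.647, -0.0, 0.0]
ft_force: [4.2, -3.5, 1.2]
grip_width: 0.0432
```

arm_command([
  [0,0,0],
  [0,0,0],
  [0,0,0],
  [0,0,0],
  [0,0,0],
], turn=[0,0,0,0,0], hand=[1,1,1,1,1])

```text
clock: 24.57
eef_pos: [0.5011, 0.0703, 0.1229]
tool_rot: [0.763, 0.647, -0.0, 0.0]
ft_force: [4.3, -2.5, 1.5]
grip_width: 0.0436
```

Run:
```python
from h import *
np.set_printoptions(precision=4,suppress=True)
o=get_obs();print(o["eef_pos"],o["ft_force"],o["ft_torque"],o["joint_vel"],o["clock"]);go([.501,.07,.122],81.6)
im,d=camera("scene");cv2.imwrite("pics/end.png",im[60:300,300:480,::-1].repeat(3,0).repeat(3,1)[:600])
P=cloud("scene",d)[d>0];t=P[(abs(P[:,0]-.565)<.04)&(abs(P[:,1]-.338)<.05)&(P[:,2]>.255)&(P[:,2]<.275)];print(len(t),t.mean(0))
```

```text
[0.5011 0.0703 0.1229] [ 4.3069 -2.5074  1.4639] [-0.7894 -1.1395 -0.0118] [ 0.0022 -0.0011  0.0023  0.0004  0.001  -0.0006] 24.5667
shift [-0.03 -0.    0.09] turn -0.018 yaw0 80.6 rows 1.0 tool z [ 0.    -0.001 -1.   ]
115 [0.5681 0.3312 0.2613]
```

View pics/end.png

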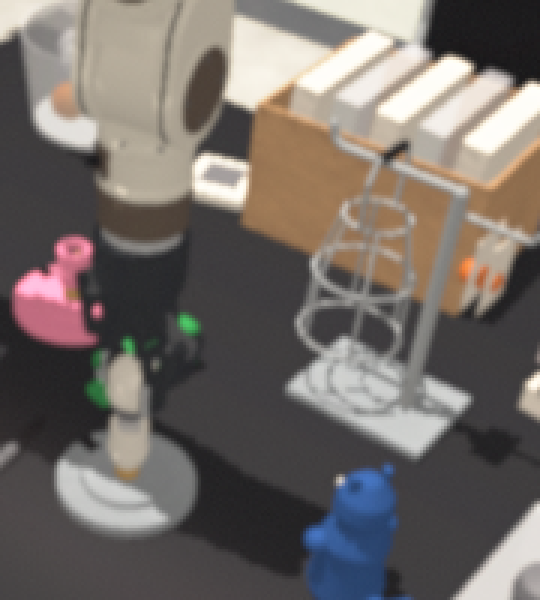

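```bash
python3 -c "
from workcell import *
print(job_done())"
```

```text
the job is handed in; nothing more can be done
None
```

The round bulb is locked in the lampholder and still gripped. The cage hangs by its bail on the long arm of the hook stand. I handed the job in at about 24.6 s, and the hand-in returned no verdict.

**Cage:** The last picture shows the sleeve resting across the arm, close to the marked point. The cage is clear of the table and the fingers but hangs slightly tilted, because I gripped the sleeve off-centre.

**Bulb:**
- **Push and turn:** I pushed it to about 16 mm below the mouth, by tool height. The reaction was 6–8 N, in line with the contact spring. I then turned it 91° clockwise with almost no torque.
- **Lock check:** I let the bulb rise and pulled up gently. It stopped about 12 mm below the mouth, where the notches hold it. The upward push on the tool fell from 5.5 N to −1.3 N as the rim took the load.
- **At hand-in:** The arm was at rest with the gripper at 43.6 mm on the bulb, and the contacts were pressed about 3 mm by my estimate.

**Not measured or off:**
- A side force of about 5 N remained on the tool at the end.
- I inferred the bulb's own angle from the tool's turn and the locking; I did not see it directly.
- At about 15–16 mm, the depth from spring force came out roughly 1 mm less than the depth from tool height.
- I touched nothing else that I know of, but I did not measure the bystanders again at the end.

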